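Open the bench clamp and free the glued planter

TASK

The glue on the little wooden planter has set, so open the bench clamp that holds it: with the fingertips press the sprung release button on the sliding jaw and, keeping it down, push the jaw fully back to its end stop, then let the button spring up. Then push the planter along the runners off the fixed jaw, so that it stands square and free between the two jaws with about 2 cm or more of air at either end. Do not lift or tip the planter, and leave the pots, glue bottle and ribbon round the clamp where they are.

Things in the scene. Friction and masses are not known exactly. Their poses are not given: they have to be found in the camera images.
- clamp: Bench clamp fixed to the table: plywood board 400 x 116 mm with two beech runners (top 30 mm above the table) and a toothed rack between them. Origin: centre of its underside. x runs along the bar from the fixed jaw (grey, at the -x end, top 85 mm up) to the end stop (low grey block), the way the sliding jaw opens, roughly to the robot's right; y across, z up.
- jaw (a joint): How far the sliding jaw is pushed back, m along the clamp's x: 0 = clamped on the planter, 0.088 = fully back at the end stop. A pawl lets it move towards the planter, but back only while the release is held down; it then slides with about 3 N. Its front plate is 96 mm wide, top 85 mm above the table, its back face 74 mm before the push plate's face.
- release (a joint): How far the release button is pressed down, in m: 0 = up (pawl in the rack), 0.012 = fully down against its stop. The pawl is clear of the teeth from about 0.006. Spring: 2.5 N at the start of travel, 6.5 N at the bottom. It springs up when let go.
- release_top (a point): Centre of the top of the release button: a level ribbed aluminium plate, 34 mm along the bar x 40 mm across, 85 mm above the table when up; it goes straight down and travels with the jaw.
- push_face (a point): On the push plate of the sliding jaw, the grey upright right behind the button (50 mm wide across the bar, 14 mm thick, top 115 mm above the table): middle of its face towards the planter, 98 mm above the table. This face is 21 mm further along the clamp's +x than the button's centre; push it along +x.
- planter: Loose open-topped wooden box, 130 mm long (its x, along the bar) x 100 mm wide x 60 mm high, walls 8 mm, floor 6 mm, 0.4 kg. Origin: centre of its underside; it lies on the runners, 30 mm above the table, clamped end to end, its x the same way as the clamp's x.
- planter_heel (a point): Middle of the outside of the planter's end board that stands against the fixed jaw (the -x end), 30 mm above its underside.
- planter_toe (a point): Middle of the outside of the planter's other end board (the +x end, towards the sliding jaw), 30 mm above its underside.
- fixed_jaw_face (a point): Middle of the cork face of the fixed jaw, 60 mm above the table.
- pad_face (a point): Middle of the cork face of the sprung pad on the sliding jaw, 60 mm above the table; it moves with the jaw.
- glue: Glue bottle, brown with black dropper top, 33 mm wide, 102 mm high, standing behind the clamp (far side from the robot). Origin: centre of its underside. Leave it alone.
- ribbon: Spool of gold ribbon lying flat, 68 x 60 x 22 mm, behind the clamp (far side from the robot), right of the glue. Origin: middle of its underside. Leave it alone.
- pot_big: Clay pot, 64 mm wide, 50 mm high, standing behind the clamp (far side from the robot). Origin: centre of its underside. Leave it alone.
- pot_small: Clay pot, 49 mm wide, 38 mm high, behind the clamp, right of the bigger pot. Origin: centre of its underside. Leave it alone.

How it is judged:
On the way, in this order (a step that is already met when the one before it is completed fails the run):
1. the release is pressed while the jaw is still at the planter (value of joint release above 0.005 m and value of joint jaw below 0.02 m), for 0.1 s.
2. the jaw is fully back and the release has sprung up, the planter still at the fixed jaw (value of joint jaw above 0.083 m and value of joint release below 0.004 m and x of planter_heel in the frame of fixed_jaw_face below 0.012 m), for 0.1 s.
3. the planter is off the fixed jaw (x of planter_heel in the frame of fixed_jaw_face above 0.012 m), for 0.1 s.
At the end, for the whole second after the job is handed in: The sliding jaw is within 5 mm of its end stop with the release up (within 4 mm); the planter lies flat and still on the runners, within 25 mm of the middle of the clamp and square to it within 8 degrees, with more than 12 mm between it and each jaw (value of joint jaw above 0.083 m and value of joint release below 0.004 m and x of planter_heel in the frame of fixed_jaw_face above 0.012 m and x of planter_toe in the frame of pad_face below -0.012 m and angle between the x axis of planter and the x axis of clamp, either way round below 0.15 rad and y of planter in the frame of clamp between -0.025 and 0.025 m and height (world z) of planter between 0.026 and 0.034 m and angle between planter's own z axis and vertical below 0.06 rad and linear speed of planter below 0.01 m/s); the robot touches nothing.
It fails at once if the planter is lifted off the runners or tipped (height (world z) of planter above 0.042 m or angle between planter's own z axis and vertical above 0.2 rad).
It fails at once if the glue bottle, the ribbon or a pot is moved (distance of any of glue, ribbon, pot_big, pot_small from where it was at the start of the episode above 0.02 m).
It also fails if it takes over 43 s, if anything falls off the work surface, if the arm or the gripper's body presses on something with over 40 N, if the wrist force passes 120 N, or if a joint passes its speed limit or range.

ROBOT

A 6-joint arm with a two-finger parallel gripper is mounted at the origin on the work surface; the furniture and walls round the work are solid. World frame = base frame: x ahead of the robot, y to its left, z up, the work surface at z = 0. Lengths are in m, angles in rad, forces in N, time in s.
With the tool pointing down it reaches from about 0.225 to 0.725 m from the base axis. Payload 3.1 kg.
Tool frame: the origin (TCP) lies midway between the tips of the shut fingers; the grasp point (between the pads) lies 19 mm behind it (robot.grasp_offset is the distance from the TCP to the grasp point, in m); z points along the fingers, y is the line along which they close (so a half turn about z gives the same grasp; the last joint's range is limited). The gripper opens to 85 mm and grips with 20 to 120 N. Pads are 22 mm wide; open, the fingers measure 114 mm over their backs; the gripper's body (76 mm by 85 mm) begins 54 mm behind the grasp point. The pads swing forward as they close: fully open they stand 13 mm farther back than shut.
Start: joints at [-0.128, 0.048, 0.099, 1.622, 0, 1.443], TCP at [0.525, -0, 0.231] pointing down, gripper open.
Joint ranges: [-2.91, 2.91], [-0.99, 1.94], [-1.21, 1.42], [-2.12, 2.29], [-1.49, 1.47], [-3.14, 3.14]. Speed limits (rad/s): [2.79, 2.79, 3.14, 3.14, 3.14, 3.14].

INTERFACE

Orientations are given as a unit quaternion [x, y, z, w].
In Python, from bench import robot, solver, sensors, eyes gives the robot as it stands. Calls block until the motion is done:
- robot.movep(position, orientation): joint-space move of the TCP to a pose.
- robot.move_l(position, attitude=None, vel=0.15): straight line of the TCP; attitude=None keeps the orientation; vel is the mean speed in m/s.
- robot.goto_joints(angles): joint-space move.
- robot.gripper_to(opening, squeeze=None): opening from 0.0 (shut) to 1.0 (fully open); squeeze is the grip in N (None keeps the last); returns when the fingers have stopped.
- robot.sleep(seconds).
- solver.ik(position, orientation): joint angles nearest the present ones, or None.
- sensors.get_state(): the state.
- eyes.camera(name): name is "scene" or "side" or "wrist"; returns a dict with "image" (400x640x3 uint8, blue, green, red), "fx", "fy", "cx", "cy" (pixels), "camera_from_world" (4x4, takes a point from world to camera coordinates). Camera axes: x right, y down, z forward; pixel columns grow to the right and rows downward; lengths in m; the calibration is good to about 2 mm. The wrist camera is an equidistant fisheye: a pixel r from the principal point sees the ray r / f radians off the axis. A picture is of the moment at which its call begins. There is no depth.
A pose or a line that the arm cannot do raises robot.IKError and nothing moves.
- robot.job_done(): hands the job in; it is judged then, once.
The state is a dict: "t": time; "joint_pos": joint angles; "dq": joint speeds; "effort": joint torques, N m; "tcp_pos": TCP position; "tool_rot": TCP orientation; "wrist_force": force on the tool from outside, world axes, zero at the start; "torque": the same for the moment, N m; "finger_gap": opening from 0.0 (shut) to 1.0 (fully open); "finger_force": force on a finger pad.
Only numpy, scipy, OpenCV 4.12 (cv2) and the standard library are available. Lean on these libraries where they do the work, as an engineer would, in place of code of your own. Each camera call takes 0.05 s, during which the arm holds its last target. There are 200 camera calls.

## Working session

There is one attempt and no reset: what is moved stays moved. The work goes in short steps, each a Python script; the robot and the scene stay as the last script left them, time stands still between calls to the robot, and variables do not carry over. Pictures are saved under pics/ and viewed, at most 10 in all, crops included, and the job is handed in when it is done.

```bash
mkdir -p pics
python3 - <<'E'
from bench import robot, solver, sensors, eyes
import cv2,numpy as np
for n in("scene","side"):
    c=eyes.camera(n); cv2.imwrite(f"pics/{n}0.png",c["image"])
    T=np.array(c["camera_from_world"]);print(n,c["fx"],c["cx"],c["cy"],(-T[:3,:3].T@T[:3,3]).round(3))
s=sensors.get_state();print(s["t"],s["tool_rot"],s["tcp_pos"])
E
```

```text
scene 468.09833661388666 315.43941732166553 201.19212900569323 [ 0.088 -0.518  0.698]
side 459.85613342072224 316.30700964532946 199.32013272371324 [ 0.546 -0.791  0.418]
0.1 [ 7.07131250e-01  7.07081436e-01 -6.94139982e-04 -8.69696820e-04] [5.24423750e-01 2.74052790e-05 2.30197766e-01]
```

View pics/scene0.png

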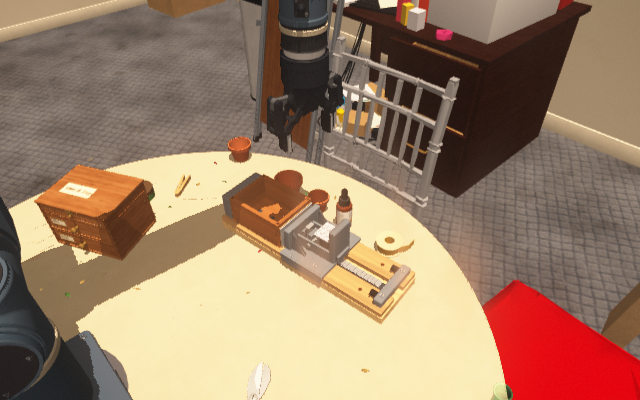

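View pics/side0.png

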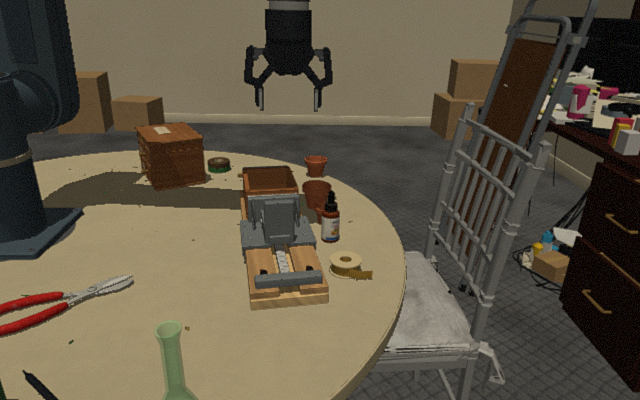

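The scene view shows the clamp at about (225,190)–(415,320), with the planter at (270,205), the button near (325,232), and the end stop at (393,285). In the side view the push plate is at (280,215) and the end stop at (288,278). I'll crop both to get exact corners.

Run:
```python
import cv2
a=cv2.imread("pics/scene0.png")[165:325,215:425];cv2.imwrite("pics/c1.png",cv2.resize(a,None,fx=3.7,fy=3.7,interpolation=cv2.INTER_CUBIC))
a=cv2.imread("pics/side0.png")[155:310,225:385];cv2.imwrite("pics/c2.png",cv2.resize(a,None,fx=3.7,fy=3.7,interpolation=cv2.INTER_CUBIC))
```

```text
(no output)
```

View pics/c1.png

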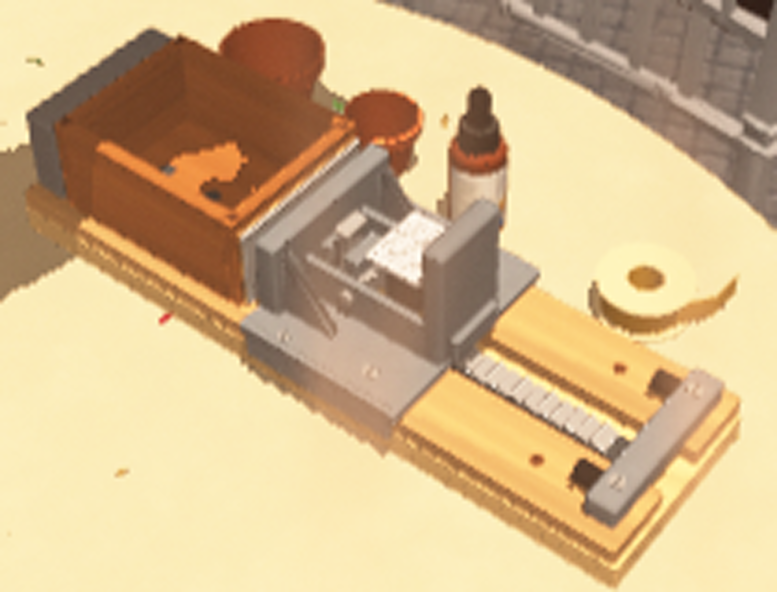

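View pics/c2.png

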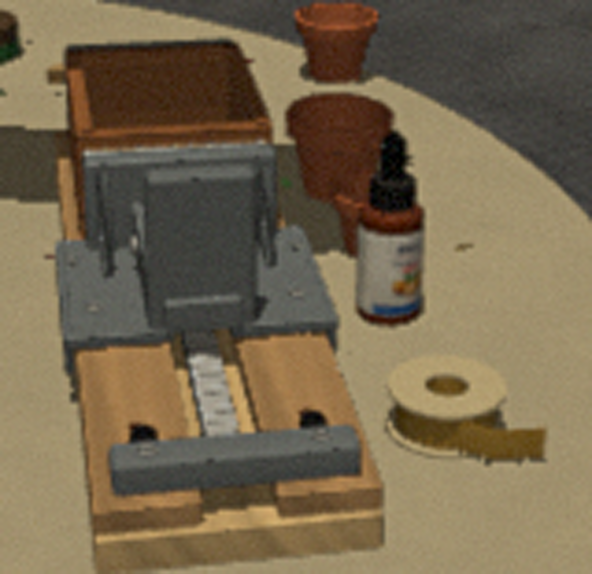

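The scene crop shows the planter rim corners at (60,118), (180,38), (355,120) and (240,232), and the white button around (408,247). The push plate top's face edge runs from (425,250) to (487,200). In the side crop the plate top's rear corners are at (147,178) and (257,176). Next I cast rays and check the sizes.

```bash
cat > h.py <<'E'
from bench import robot, solver, sensors, eyes
import cv2,numpy as np
def ray(c,uv,z):
    T=np.array(c["camera_from_world"]);R=T[:3,:3]
    d=R.T@[(uv[0]-c["cx"])/c["fx"],(uv[1]-c["cy"])/c["fy"],1];o=-R.T@T[:3,3]
    return o+d*(z-o[2])/d[2]
E
python3 - <<'E'
from h import *
c=eyes.camera("scene");s=eyes.camera("side")
f=lambda p,z:ray(c,(215+p[0]/3.7,165+p[1]/3.7),z)
g=lambda p,z:ray(s,(225+p[0]/3.7,155+p[1]/3.7),z)
P=np.array([f(p,.09) for p in[(60,118),(180,38),(355,120),(240,232)]])
print(P.round(4),[np.linalg.norm(P[i]-P[i-1]).round(4) for i in range(4)],"ctr",P.mean(0).round(4))
d=P[3]+P[2]-P[0]-P[1];print("ang planter",np.degrees(np.arctan2(d[1],d[0])))
for n,q in dict(button=f((408,247),.085),pf_n=f((425,250),.115),pf_f=f((487,200),.115),pb_f=f((500,208),.115),board=f((615,585),0),boardL=f((738,435),0),stopn=f((590,498),.04),stopf=f((700,372),.04),jawn=f((250,238),.085),jawf=f((375,148),.085),glue=f((478,92),.102),sidepl_n=g((147,178),.115),sidepl_f=g((257,176),.115),board_n=g((97,568),0),board_f=g((382,545),0),plt_side=g((68,45),.09),plt_sf=g((240,42),.09),sglue=g((393,135),.102)).items():print(n,q.round(4))
E
```

```text
[[ 0.4281  0.1261  0.09  ]
 [ 0.5176  0.137   0.09  ]
 [ 0.5426  0.0155  0.09  ]
 [ 0.444  -0.0087  0.09  ]] [np.float64(0.1358), np.float64(0.0902), np.float64(0.124), np.float64(0.1015)] ctr [0.4831 0.0675 0.09  ]
ang planter -80.92072694911016
button [ 0.5013 -0.0702  0.085 ]
pf_n [ 0.4856 -0.0991  0.115 ]
pf_f [ 0.5311 -0.095   0.115 ]
pb_f [ 0.5317 -0.1032  0.115 ]
board [ 0.4772 -0.2376  0.    ]
boardL [ 0.589  -0.2205  0.    ]
stopn [ 0.4816 -0.2144  0.04  ]
stopf [ 0.5775 -0.1998  0.04  ]
jawn [ 0.4479 -0.0113  0.085 ]
jawf [ 0.539  -0.0043  0.085 ]
glue [ 0.5965 -0.0231  0.102 ]
sidepl_n [ 0.4885 -0.1071  0.115 ]
sidepl_f [ 0.5366 -0.1039  0.115 ]
board_n [ 0.4752 -0.2309 -0.    ]
board_f [ 0.5896 -0.2156  0.    ]
plt_side [0.4249 0.1366 0.09  ]
plt_sf [0.5233 0.1451 0.09  ]
sglue [ 0.6019 -0.0235  0.102 ]
```

```bash
cat >> h.py <<'E'
from scipy.spatial.transform import Rotation as Ro
A=np.radians(-81.8)
X=np.array([np.cos(A),np.sin(A),0]);Y=np.array([-X[1],X[0],0])
Q=(Ro.from_euler('z',A+np.pi/2)*Ro.from_quat([.70711,.70711,0,0])).as_quat()
def st(tag=""):
    s=sensors.get_state();F=np.array(s["wrist_force"]);p=np.array(s["tcp_pos"])
    print(tag,round(s["t"],2),p.round(4),"F x,y,z",(F@X).round(2),(F@Y).round(2),F[2].round(2));return p,F
E
python3 - <<'E'
from h import *
robot.gripper_to(0.0)
B=np.array([.507,-.073,0])-.002*X
robot.movep(list(B+[0,0,.13]),list(Q)); 
robot.move_l(list(B+[0,0,.095]),vel=.08);p,F0=st("above")
c=eyes.camera("scene");cv2.imwrite("pics/p1.png",cv2.resize(c["image"][130:300,230:420],None,fx=4,fy=4)[:600])
for z in (.086,.082,.079,.077):
    robot.move_l(list(B+[0,0,z]),vel=.04);p,F=st(z)
    if F[2]-F0[2]>9:break
c=eyes.camera("side");cv2.imwrite("pics/p2.png",c["image"])
E
```

```text
above 2.12 [ 0.5063 -0.0708  0.0944] F x,y,z 0.17 0.43 -0.27
0.086 2.55 [ 0.5065 -0.071   0.0857] F x,y,z 0.74 -0.79 0.26
0.082 2.8 [ 0.5071 -0.0712  0.0826] F x,y,z -0.42 -0.6 2.92
0.079 3.05 [ 0.5072 -0.0719  0.0796] F x,y,z 1.86 -1.16 4.09
0.077 3.3 [ 0.5072 -0.0719  0.0775] F x,y,z 2.51 -1.47 5.78
```

View pics/p1.png

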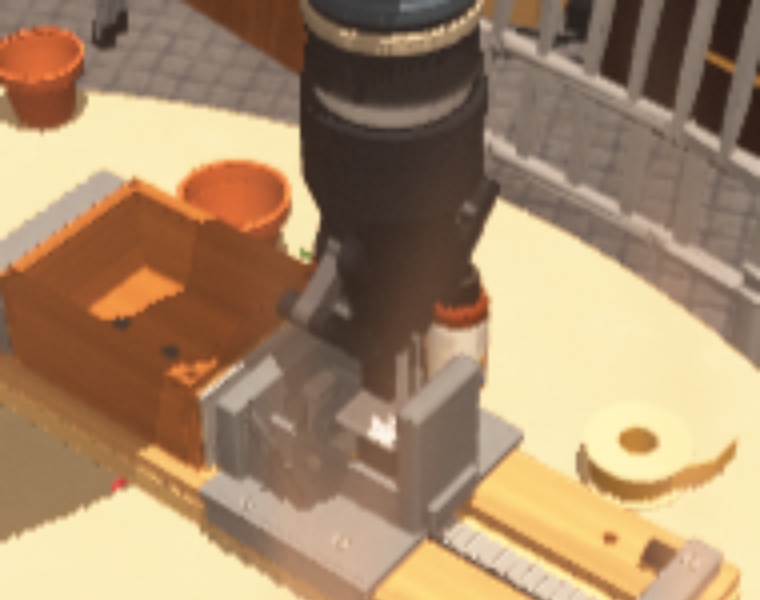

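The picture shows the shut fingertips (about (380,390) in the crop) over the button, just before the push plate. The force readings match the button spring, at about 8 mm of travel. Next I push the jaw back while holding the button down.

Run:
```python
from h import *
B=np.array([.507,-.073,0])-.002*X;z=.0755
robot.move_l(list(B+[0,0,z]),vel=.04);st("down")
d=0
for d in list(np.arange(.008,.08,.012))+list(np.arange(.083,.125,.004)):
    robot.move_l(list(B+d*X+[0,0,z]),vel=.05);p,F=st(round(d,3))
    if F@X<-14 or F[2]>14 : break
cv2.imwrite("pics/s3.png",eyes.camera("side")["image"][150:350,180:400])
```

```text
down 3.6 [ 0.5072 -0.0719  0.076 ] F x,y,z 4.85 -0.38 4.71
0.008 3.91 [ 0.5082 -0.0781  0.0758] F x,y,z 0.99 -0.29 5.6
0.02 4.3 [ 0.5101 -0.0897  0.0758] F x,y,z -0.64 -0.95 5.35
0.032 4.69 [ 0.512  -0.1016  0.0759] F x,y,z 0.3 0.46 5.28
0.044 5.08 [ 0.5139 -0.1135  0.0759] F x,y,z 0.31 -0.03 5.96
0.056 5.47 [ 0.5158 -0.1253  0.076 ] F x,y,z -0.3 0.93 5.23
0.068 5.87 [ 0.5177 -0.1372  0.0761] F x,y,z -0.31 1.45 4.86
0.08 6.26 [ 0.5196 -0.1491  0.0761] F x,y,z -0.18 2.0 5.7
0.083 6.51 [ 0.52   -0.1515  0.0761] F x,y,z -0.69 2.03 6.1
0.087 6.76 [ 0.5206 -0.1555  0.0761] F x,y,z 0.3 1.85 6.5
0.091 7.01 [ 0.5209 -0.1588  0.0758] F x,y,z -1.44 1.37 5.3
0.095 7.26 [ 0.5209 -0.1624  0.0756] F x,y,z -2.04 1.51 5.22
0.099 7.51 [ 0.521  -0.1636  0.0755] F x,y,z -9.46 1.34 7.4
0.103 7.76 [ 0.5209 -0.1637  0.0755] F x,y,z -18.32 0.92 11.08
```

Run:
```python
from h import *
B=np.array([.507,-.073,0])-.002*X
robot.move_l(list(B+.099*X+[0,0,.0755]),vel=.04)
robot.move_l(list(B+.099*X+[0,0,.097]),vel=.06)
robot.move_l(list(B+.090*X+[0,0,.15]),vel=.12);st("up")
C=np.array([.487,.068,0])
robot.movep(list(C+[0,0,.16]),list(Q));st("over planter")
for n in("scene","side"):cv2.imwrite(f"pics/{n}4.png",eyes.camera(n)["image"])
a=cv2.imread("pics/scene4.png")[150:330,210:430];b=cv2.imread("pics/side4.png")[150:330,220:400]
cv2.imwrite("pics/c4.png",cv2.resize(np.hstack([a,b]),None,fx=2,fy=2,interpolation=cv2.INTER_CUBIC))
```

```text
up 9.17 [ 0.5195 -0.1603  0.1497] F x,y,z 0.08 0.21 -0.06
over planter 10.08 [0.4871 0.0672 0.1594] F x,y,z 1.12 -0.54 -0.2
```

View pics/c4.png

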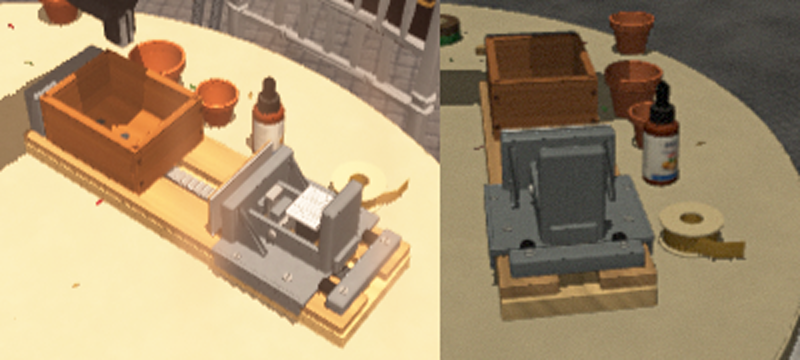

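The jaw is back against the end stop. I need a closer look to see whether the planter has shifted.

Run:
```python
import cv2,numpy as np
a=[cv2.resize(cv2.imread(f"pics/scene{i}.png")[165:255,215:325],None,fx=3.6,fy=3.6,interpolation=cv2.INTER_CUBIC) for i in(0,4)]
cv2.imwrite("pics/c5.png",np.hstack(a))
```

```text
(no output)
```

View pics/c5.png

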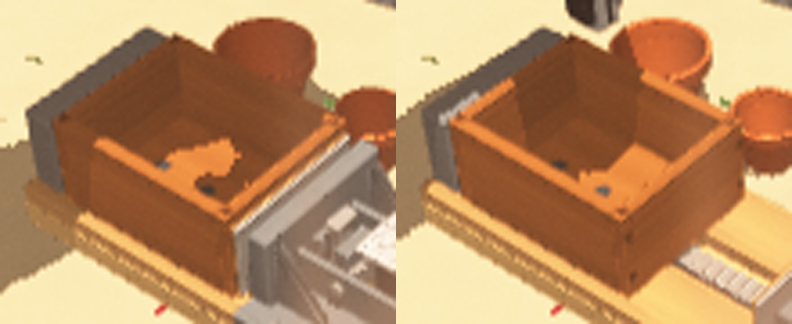

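The planter has not moved; only the sunlight changed. Its rim corners in the right-hand half are at about (60,122), (175,38), (345,122) and (225,217). Next I lower the fingertips inside the box and push its +x wall from within.

Run:
```python
from h import *
c=eyes.camera("scene")
P=np.array([ray(c,(215+u/3.6,165+v/3.6),.09) for u,v in[(60,122),(175,38),(345,122),(225,217)]])
m=P.mean(0);print(m.round(4),[np.linalg.norm(P[i]-P[i-1]).round(4) for i in range(4)])
C=np.array([(m[0]+.490)/2,m[1],0]);print(C.round(4))
robot.move_l(list(C+.015*X+[0,0,.10]),vel=.1);_,F0=st("rim")
robot.move_l(list(C+.015*X+[0,0,.060]),vel=.06);_,F=st("in")
if np.abs(F-F0).max()<5:
    for d in (.03,.04,.05,.06,.07,.082):
        robot.move_l(list(C+d*X+[0,0,.06]),vel=.04);p,F=st(d)
        if np.linalg.norm(F)>12:break
    c=eyes.camera("scene");cv2.imwrite("pics/s6.png",cv2.resize(c["image"][140:330,210:430],None,fx=3,fy=3,interpolation=cv2.INTER_CUBIC))
```

```text
[0.4816 0.0671 0.09  ] [np.float64(0.1227), np.float64(0.0931), np.float64(0.1259), np.float64(0.0956)]
[0.4858 0.0671 0.    ]
rim 11.0 [0.4883 0.0522 0.1004] F x,y,z -0.01 -0.6 0.75
in 11.82 [0.4881 0.0523 0.0601] F x,y,z -0.83 0.36 -0.02
0.03 12.34 [0.4902 0.0371 0.0601] F x,y,z 0.07 0.71 0.27
0.04 12.74 [0.4916 0.0272 0.06  ] F x,y,z 0.29 -0.56 0.22
0.05 13.14 [0.493  0.0171 0.06  ] F x,y,z -0.73 -0.28 -0.92
0.06 13.54 [0.4945 0.0068 0.06  ] F x,y,z 0.48 -1.08 -0.8
0.07 13.94 [ 0.496 -0.003  0.06 ] F x,y,z -0.57 0.67 -0.95
0.082 14.39 [ 0.4977 -0.0149  0.06  ] F x,y,z -0.11 0.13 0.7
```

View pics/s6.png

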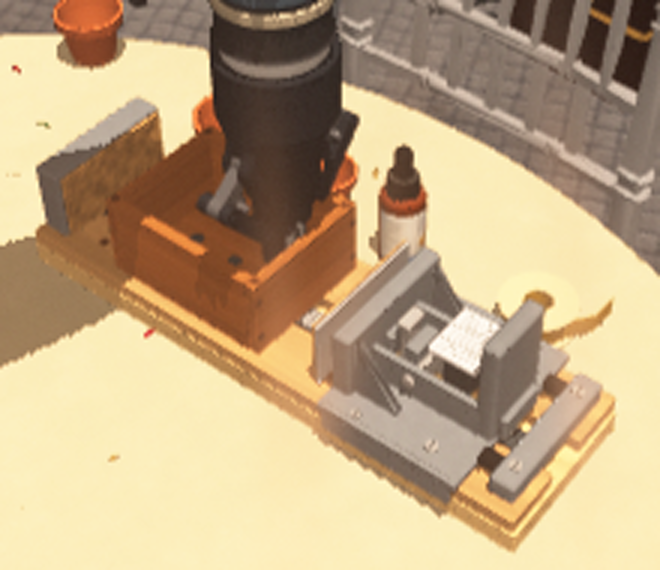

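The planter has moved off the fixed jaw: the cork face shows at (110,175), and there is a gap to the pad around (310,320). It looks square. Now I back off, lift out and check.

Run:
```python
from h import *
C=np.array([.4858,.0671,0])
robot.move_l(list(C+.065*X+[0,0,.06]),vel=.05)
robot.move_l(list(C+.065*X+[0,0,.13]),vel=.1)
robot.movep([.43,.12,.28],list(Q));st("away")
a=eyes.camera("scene")["image"][150:330,210:430];b=eyes.camera("side")["image"][150:330,220:400]
cv2.imwrite("pics/c7.png",cv2.resize(np.hstack([a,b]),None,fx=2,fy=2,interpolation=cv2.INTER_CUBIC))
cv2.imwrite("pics/c8.png",cv2.resize(a,None,fx=3.3,fy=3.3,interpolation=cv2.INTER_CUBIC))
```

```text
away 16.6 [0.43   0.1196 0.2784] F x,y,z 0.39 -0.01 0.16
```

View pics/c8.png

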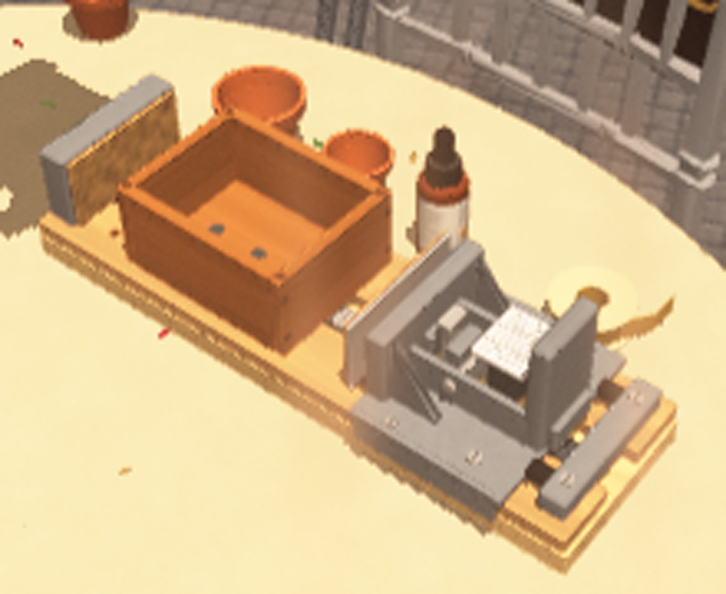

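The planter stands square, with rim corners at (120,185), (232,112), (390,195) and (280,285). There is air at both ends, the button is up at (515,340), and the pots, glue and ribbon have not moved. One numeric check, then I hand in.

Run:
```python
from h import *
c=eyes.camera("scene");f=lambda u,v,z:ray(c,(210+u/3.3,150+v/3.3),z)
P=np.array([f(u,v,.09) for u,v in[(120,185),(232,112),(390,195),(280,285)]])
o=np.array([.504,-.028,0]);k=lambda p:(((p-o)@X).round(4),((p-o)@Y).round(4))
print([k(p) for p in P]);d=P[3]+P[2]-P[0]-P[1];print("angle err",np.degrees(np.arctan2(d[1],d[0])-A),"ctr",k(P.mean(0)))
print("fixed",k(f(72,170,.085)),k(f(177,90,.085)),"pad",k(f(348,335,.08)),k(f(450,240,.08)),"pushfar",k(f(580,298,.115)),"pushnear",k(f(533,345,.115)),"before",k(np.array([.5311,-.095,0])))
```

```text
[(np.float64(-0.1198), np.float64(-0.0534)), (np.float64(-0.1142), np.float64(0.0376)), (np.float64(0.0105), np.float64(0.0388)), (np.float64(0.0089), np.float64(-0.056))]
angle err -0.3107053184316081 ctr (np.float64(-0.0537), np.float64(-0.0082))
fixed (np.float64(-0.1568), np.float64(-0.0585)) (np.float64(-0.1614), np.float64(0.0364)) pad (np.float64(0.0556), np.float64(-0.0542)) (np.float64(0.0544), np.float64(0.0389)) pushfar (np.float64(0.1541), np.float64(0.0167)) pushnear (np.float64(0.1537), np.float64(-0.0254)) before (np.float64(0.0702), np.float64(0.0173))
```

```bash
python3 -c "
from h import *
print(robot.job_done())"
```

```text
the job is handed in; nothing more can be done
None
```

I handed the job in at about 17 s of the 43 s allowed: the jaw is back against its end stop with the release up, and the planter stands square within about 0.3° with roughly 4 cm of air at each end; the pots, glue and ribbon look unmoved, and no verdict came back.

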